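# Crack the sealed lid in the dry cabinet's drawer and hold it ajar

## Robot

A 6-joint arm with a two-finger parallel gripper is mounted at the origin on a cart in front of the work surface, level with it; the furniture and walls round the work are solid. World frame = base frame: x ahead of the robot, y to its left, z up, the work surface at z = 0. Lengths are in m, angles in rad, forces in N, time in s.
With the tool pointing down it reaches from about 0.275 to 0.85 m from the base axis. Payload 19 kg.
Tool frame: the origin (TCP) lies at the very end of the fingers, on their centre line; the grasp point (between the pads) lies 19 mm behind it; z points along the fingers, y is the line along which they close (so a half turn about z gives the same grasp; the last joint's range is limited). The gripper opens to 85 mm and grips with 20 to 120 N. Pads are 22 mm wide; open, the fingers measure 114 mm over their backs; the gripper's body (76 mm by 85 mm) begins 54 mm behind the grasp point. The pads swing forward as they close: fully open they stand 13 mm farther back than shut.
Start: joints at [1, 0.15, 1.437, -0, 1.554, -0.134], TCP at [0.243, 0.521, 0.231] pointing down, gripper open.
Joint ranges: [-2.8, 2.8], [-0.68, 2.1], [0.12, 2.68], [-1.39, 4.53], [0.16, 2.79], [-2.81, 2.81]. Speed limits (rad/s): [1.89, 1.89, 2.22, 3.01, 3.01, 3.01].

## Interface

Orientations are given as a rotation vector (axis times angle).
In Python, from station import * gives the robot as it stands.
- The arm moves only by the tool apply_moves, never from a script. Its argument "moves" is a list of rows, each a list of 5 numbers: the shift along the tool's x, y, z in cm, then the turn about the tool's z in rad, then the closure, from -1 (fully open) to 1 (shut). In form: [[dx, dy, dz, spin, grip], ...]. A call has 1 to 20 rows; each row shifts and turns the commanded pose from where the row before left it, along the tool's axes as they then stand; what a row does not reach is not made up. A row lasts 1/10 s, in which the tool goes at most 50 mm and 8.59 degrees, less where a joint would pass 70% of its speed; a pose out of reach is approached as far as the arm can. A call is refused whole if a number of a shift passes 5 or a number of a turn 0.15, either way. A call with a gripper value outside its range is refused whole. The fingers move at their own pace and stop on an object; "squeeze" is the grip in N (left out, the last holds). Time passes only in rows, so rows that do not move let the fingers close. It gives the time, the measured TCP pose, the force, the opening and the grip force at its end, in the units of the state.
- sense(): the state, without advancing time (a new reading comes with each control period).
- snapshot(name): name is "scene" or "top" or "wrist"; returns a dict with "color" (420x560x3 uint8, red, green, blue), "vfov" (degrees; the focal length in pixels is half the picture's height over the tangent of half this angle, whatever the lens; pixels are square), "cx", "cy" (the principal point, pixels), "position" and "rotation" of the camera in the world. Camera axes: x right, y down, z forward; pixel columns grow to the right and rows downward; lengths in m; the calibration is good to about 2 mm. The wrist camera is an equidistant fisheye: a pixel r from the principal point sees the ray r / f radians off the axis. A picture is of the moment at which its call begins. There is no depth.
- close_job(): hands the job in; it is judged then, once.
The state is a dict: "time": time; "joint_pos": joint angles; "joint_vel": joint speeds; "tau": joint torques, N m; "position": TCP position; "orientation": TCP orientation; "wrist_force": force on the tool from outside, world axes, zero at the start; "wrist_torque": the same for the moment, N m; "finger_gap": finger opening in m; "grasp_force": force on a finger pad.
Only numpy, scipy, OpenCV 4.12 (cv2) and the standard library are available. Lean on these libraries where they do the work, as an engineer would, in place of code of your own. Each camera call takes 0.05 s, during which the arm holds its last target. There are 200 camera calls.

## Task

Pull the drawer of the small dry cabinet out to its stop, then take the sealed lid inside it by its pull bar, break it free of its sticky gasket and hold it just ajar, with a gap of about 2 to 4 cm at its front edge, so that I can slip a fresh humidity card in. Do not let the lid swing wide open, or room air floods the moisture-sensitive parts; leave the drawer out and the things lying on and around the cabinet where they are. The program finishes while you are still holding the lid ajar by its bar: it falls back if you let go.

Things in the scene. Friction and masses are not known exactly. Their poses are not given: they have to be found in the camera images.
- dry_cabinet: Small white steel dry cabinet, 140 mm deep (x) x 180 wide (y) x 92 high, fixed, on a low grey sheet-steel riser whose top is at z = 0.06 m. Origin: centre of its underside. Its front (steel bow handle, small round dial) looks along its own -x; z is up. One drawer fills the whole front.
- drawer (a joint): How far the drawer is pulled out along the cabinet's -x, in m: 0 shut, 0.120 at its stop; starts at 0 to 0.02. It slides with about 3 N of friction and stays where it is left. Its front panel is 6 mm thick, 178 wide and rises to 91 mm above the cabinet's underside.
- drawer_handle (a point): Middle of the drawer's bow handle: a straight round steel bar along the cabinet's y, 9 mm thick, 76 mm between its two legs, its axis 36 mm in front of the front panel (31 mm free between), 67 mm above the cabinet's underside and 25 mm below its top. Moves with the drawer.
- seal_lid (a joint): Opening angle of the aluminium lid in the drawer, rad: 0 shut on its gasket, grows as its front edge goes up, to 1.5. Hinged along its back edge; front edge 113 mm from the hinge, so 0.2 rad is a gap of 23 mm. The gasket's lip holds the front edge until the pull up at the bar reaches about 15 N (first 3 mm), then about 2 N carries the lid. Let go, it falls back onto the lip, at about 0.08.
- lid_bar: The lid's pull bar: straight, round, black plastic, along the cabinet's y, 9 mm thick, 52 mm between its legs. Origin: middle of the bar's axis; y along the bar, z away from the lid. Lid shut: axis 23 mm above the lid's top face, 40 mm behind the front panel's inner face, 9 mm below that panel's upper edge, 82 mm above the cabinet's underside. Hidden until the drawer is out.
- lid_hinge (a point): Middle of the lid's hinge axis, along the cabinet's y; 78 mm behind and 26 mm below the pull bar's axis while the lid is shut. With the drawer at its stop it stands 2 mm in front of the cabinet. The lid is 154 mm wide and 4 mm thick.
- amber_tape: Roll of tape, 66 mm across, 19 high, lying on the rear half of the cabinet's top; to be left alone. Origin: centre of its underside.
- heat_sink: Finned heat sink, 28 x 40 x 18 mm, lying on the rear half of the cabinet's top beside the tape; to be left alone. Origin: centre of its underside.
- relay: Small block-shaped relay, 13 x 29 x 16 mm, on the bench right of the riser; to be left alone. Origin: centre of its underside.
- terminal_block: Terminal block, 14 x 45 x 13 mm, on the bench left of the riser; to be left alone. Origin: centre of its underside.

How it is judged:
By the outcome, as a careful person would: the job done as asked, in the order asked, and still so for the second after the job is handed in, while the arm keeps its last pose, push and grip.
It also fails if it takes over 43 s, if anything falls off the work surface, if the arm or the gripper's body presses on something with over 40 N, if the wrist force passes 120 N, or if a joint passes its speed limit or range.

## Working session

There is one attempt and no reset: what is moved stays moved. The work goes in short steps, Python scripts to look and compute and a tool call to move; the robot and the scene stay as the last step left them, time stands still between calls to the robot, and variables do not carry over. Pictures are saved under pics/ and viewed, at most 10 in all, crops included, and the job is handed in when it is done.

Besides the shell and the picture viewer there is one more tool, called by a JSON object that holds its "api" and its "payload", one argument or row to a line. apply_moves: Moves the arm, as the interface text tells. Its arguments: {"type":"object","properties":{"moves":{"type":"array","items":{"type":"array","items":{"type":"number"}}},"squeeze":{"type":"number"}},"required":["moves"]}

```bash
mkdir -p pics; ls; python3 - <<'E'
from station import *
import cv2,numpy as np
s=sense()
for k,v in s.items(): print(k,np.round(v,4))
for n in ("scene","top"):
    p=snapshot(n); cv2.imwrite(f"pics/{n}0.png",p["color"][:,:,::-1]); print(n,p["vfov"],p["cx"],p["cy"],np.round(p["position"],4),np.round(p["rotation"],4).tolist())
E
```

```text
pics
time 0.0
joint_pos [ 1.      0.151   1.438  -0.      1.5538 -0.134 ]
joint_vel [-0.0004 -0.0011 -0.001  -0.001  -0.0001  0.0006]
tau [-0.00000e+00 -7.13037e+01 -5.70871e+01  0.00000e+00  8.80000e-03
  0.00000e+00]
position [0.2432 0.5208 0.2307]
orientation [-6.8060e-01 -3.0666e+00  1.8000e-03]
wrist_force [-0.8382  0.0343 -0.1739]
wrist_torque [-0.0341 -0.0093  0.0189]
grasp_force 0.0
finger_gap 0.0853
scene 53.20952824111451 276.7825217184441 209.23906311120817 [ 0.4461 -0.5871  0.5862] [-2.1143, 0.1709, -0.0971]
top 45.92764526235897 280.94229849302155 209.14290697913066 [0.4044 0.1593 1.3079] [-2.1398, 2.1771, -0.1649]
```

View pics/scene0.png

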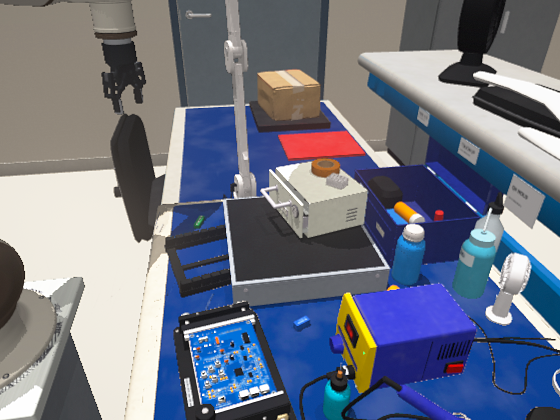

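View pics/top0.png

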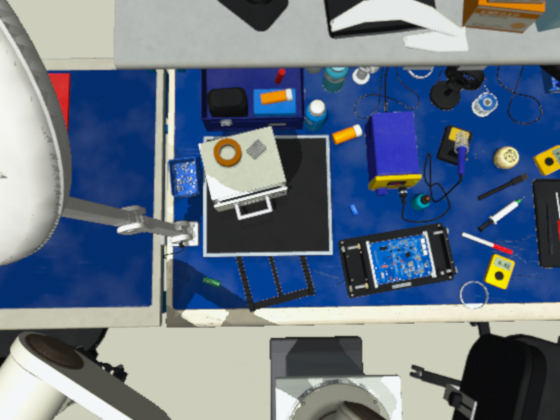

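The scene picture shows the cabinet on the black riser with its handle at about (280,200). The top picture shows the cabinet turned about 10°, with the handle bar from (237,218) to (271,212) and the lamp post at (185,235). I'll enlarge both for exact pixels.

```bash
python3 - <<'E'
import cv2,numpy as np
a=cv2.imread("pics/top0.png")[110:260,160:340]; b=cv2.imread("pics/scene0.png")[140:290,210:400]
a=cv2.resize(a,None,fx=4,fy=4,interpolation=cv2.INTER_CUBIC);b=cv2.resize(b,None,fx=4,fy=4,interpolation=cv2.INTER_CUBIC)
cv2.imwrite("pics/a.png",a);cv2.imwrite("pics/b.png",b)
E
```

```text
(no output)
```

View pics/a.png

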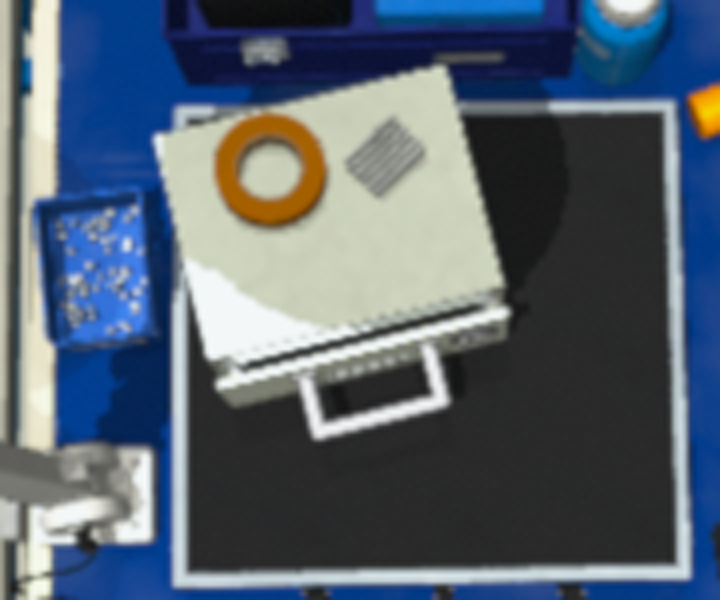

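View pics/b.png

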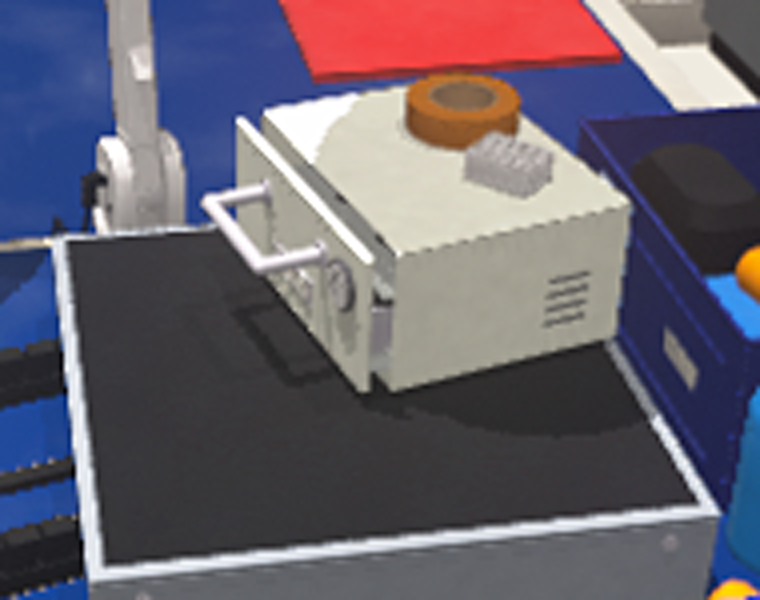

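The crops give cabinet-top corners at crop-a (155,135), (447,66), (500,285) and (210,362), with bar ends at (319,432) and (441,400). Crop-b gives bar ends at (207,201) and (258,268), and the drawer already stands slightly open.

```bash
cat > h.py <<'E'
import numpy as np
from scipy.optimize import least_squares
from scipy.spatial.transform import Rotation as R
CAM={"scene":(53.20952824,276.78252,209.23906,[0.4461,-0.5871,0.5862],[-2.1143,0.1709,-0.0971]),
"top":(45.927645,280.942298,209.142907,[0.4044,0.1593,1.3079],[-2.1398,2.1771,-0.1649])}
def proj(n,P):
    v,cx,cy,p,r=CAM[n]; f=210/np.tan(np.radians(v)/2)
    q=R.from_rotvec(r).inv().apply(np.atleast_2d(P)-p); return np.c_[cx+f*q[:,0]/q[:,2],cy+f*q[:,1]/q[:,2]]
def onz(n,u,z):
    v,cx,cy,p,r=CAM[n]; f=210/np.tan(np.radians(v)/2)
    d=R.from_rotvec(r).apply([(u[0]-cx)/f,(u[1]-cy)/f,1]); return np.array(p)+d*(z-p[2])/d[2]
def tri(u1,u2):
    g=lambda X:np.r_[proj("scene",X)[0]-u1,proj("top",X)[0]-u2]
    s=least_squares(g,[.4,.2,.2]); return s.x,abs(s.fun).max()
def cab(q,L):  # cabinet coords -> world; q = x,y,yaw
    c,s=np.cos(q[2]),np.sin(q[2]); L=np.atleast_2d(L)
    return np.c_[q[0]+c*L[:,0]-s*L[:,1],q[1]+s*L[:,0]+c*L[:,1],.06+L[:,2]]
E
python3 - <<'E'
from h import *
T=lambda x,y:((x+.5)/4-.5+160,(y+.5)/4-.5+110)
S=lambda x,y:((x+.5)/4-.5+210,(y+.5)/4-.5+140)
# cab: front -x; left +y
body=[("top",T(155,135),(.07,.09,.092)),("top",T(447,66),(.07,-.09,.092)),("top",T(500,285),(-.07,-.09,.092)),
("scene",S(262,108),(-.07,.09,.092)),("scene",S(395,255),(-.07,-.09,.092)),("scene",S(630,205),(.07,-.09,.092)),("scene",S(388,390),(-.07,-.09,0))]
bar=[("top",T(319,432),38),("top",T(441,400),-38),("scene",S(207,201),38),("scene",S(258,268),-38)]
def res(q):
    o=[proj(n,cab(q,L))[0]-u for n,u,L in body]
    o+=[proj(n,cab(q,(q[3],y/1000,.067)))[0]-u for n,u,y in bar]
    return np.ravel(o)
s=least_squares(res,[.5,.2,.2,-.12],loss="soft_l1"); q=s.x
print(q.round(4)); print(res(q).reshape(-1,2).round(1).tolist())
d=-.112-q[3]; print("drawer d if panel face=-0.076",d)
print("handle",cab(q,(q[3],0,.067)).round(4),"shut",cab(q,(-.112,0,.067)),"stop",cab(q,(-.232,0,.067)).round(4))
print("lidbar at stop",cab(q,(-.15,0,.082)).round(4), "hinge", cab(q,(-.072,0,.056)).round(4))
print("lamp base",onz("top",(185,235),0.0), "joint", tri((235,50),(131,222)), "elbow2",tri((243,190),(183,235)))
import station as st; s=st.sense(); M=R.from_rotvec(s["orientation"]).as_matrix(); print(M.round(3)); 
E
```

```text
[ 0.6765  0.2307  0.2263 -0.1243]
[[-0.3, -0.0], [-0.2, -0.1], [0.7, 0.6], [0.1, 0.6], [0.1, -0.4], [0.2, -0.4], [0.1, 2.7], [-0.6, 0.1], [-0.3, 0.5], [0.3, 0.6], [0.1, -0.1]]
drawer d if panel face=-0.076 0.012279067749337388
handle [[0.5554 0.2028 0.127 ]] shut [[0.56736663 0.2055366  0.127     ]] stop [[0.4504 0.1786 0.127 ]]
lidbar at stop [[0.5303 0.197  0.142 ]] hinge [[0.6063 0.2145 0.116 ]]
lamp base [0.51858002 0.39034592 0.        ] joint (array([0.51140911, 0.41950181, 0.39689381]), np.float64(1.1927321423705166)) elbow2 (array([0.51460554, 0.38632656, 0.05135356]), np.float64(0.17160733722738541))
[[-0.906  0.423 -0.001]
 [ 0.423  0.906 -0.001]
 [ 0.    -0.001 -1.   ]]
```

{"api": "apply_moves", "payload": {
  "moves": [
    [-3.4,-2.1,0,0,0.4],
    [-3.4,-2.1,0,0,0.4],
    [-3.4,-2.1,0,0,0.4],
    [-3.4,-2.1,0,0,0.4],
    [-3.4,-2.1,0,0,0.4],
    [-3.4,-2.1,0,0,0.4],
    [-3.4,-2.1,0,0,0.4],
    [-3.4,-2.1,0,0,0.4],
    [-3.4,-2.1,0,0,0.4],
    [-3.1,-1.9,0,0,0.4],
    [0,0,0,0.13,0.4],
    [0,0,0,0.13,0.4],
    [0,0,0,0.13,0.4],
    [0,0,0,0.13,0.4],
    [0,0,0,0.13,0.4],
    [0,0,0,0.13,0.4],
    [0,0,0,0.13,0.4],
    [0,0,0,0,0.4],
    [0,0,0,0,0.4]
  ],
  "squeeze": 60
}}

```text
time: 2.0
position: [0.4605, 0.1899, 0.2311]
orientation: [-1.954, -2.46, 0.001]
wrist_force: [-1.1, -0.4, 0.4]
finger_gap: 0.0257
grasp_force: 0.0
```

{"api": "apply_moves", "payload": {
  "moves": [
    [-0.2,2.4,0,0,0.4],
    [-0.2,2.4,0,0,0.4],
    [-0.2,2.4,0,0,0.4],
    [-0.3,2.3,0,0,0.4],
    [0,0,2,0,0.4],
    [0,0,2,0,0.4],
    [0,0,0,0,0.4],
    [0,0,0,0,0.4]
  ]
}}

```text
time: 2.8
position: [0.5552, 0.2023, 0.1917]
orientation: [-1.957, -2.458, 0.001]
wrist_force: [0.8, 0.1, 1.6]
finger_gap: 0.0252
grasp_force: 0.0
```

```bash
python3 - <<'E'
from station import *
import cv2,numpy as np
from h import *
q=[.6765,.2307,.2263]
p=snapshot("wrist"); s=sense(); print(s["position"])
f=210/np.tan(np.radians(p["vfov"])/2); print(p["vfov"],f,p["cx"],p["cy"],p["position"],p["rotation"])
im=np.ascontiguousarray(p["color"][:,:,::-1])
P=np.vstack([cab(q,(-.1243,y,.067)) for y in (-.038,0,.038)]+[s["position"]])
c=R.from_rotvec(p["rotation"]).inv().apply(P-p["position"])
th=np.arctan2(np.hypot(c[:,0],c[:,1]),c[:,2]); ph=np.arctan2(c[:,1],c[:,0])
for t,a in zip(th,ph):
    u=(p["cx"]+f*t*np.cos(a),p["cy"]+f*t*np.sin(a)); print(np.round(u,1)); cv2.circle(im,tuple(int(round(x)) for x in u),2,(0,0,255),-1)
cv2.imwrite("pics/w1.png",im)
E
```

```text
[0.55547174 0.2023429  0.19236287]
65.70646984690485 325.19226210127806 285.06044955957685 208.10890357360392 [0.53807224 0.27250796 0.33298226] [2.83569171 0.32213608 0.04572124]
[287.  273.4]
[287.1 223.2]
[287.2 167. ]
[287.8 268.5]
```

View pics/w1.png

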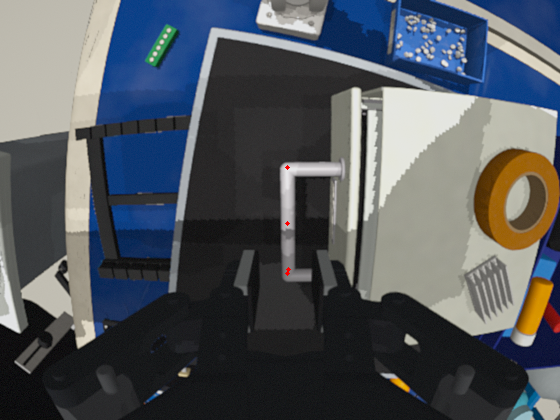

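The wrist view shows the fitted dots lying right on the handle bar (287,167–273), centred between the two fingers. I can descend and grip.

{"api": "apply_moves", "payload": {
  "moves": [
    [0,0,2,0,0.4],
    [0,0,2,0,0.4],
    [0,0,2,0,0.4],
    [0,0,1.5,0,0.4],
    [0,0,0.8,0,0.4],
    [0,0,0,0,0.4],
    [0,0,0,0,1],
    [0,0,0,0,1],
    [0,0,0,0,1],
    [0,0,0,0,1],
    [0,0,0,0,1]
  ],
  "squeeze": 60
}}

```text
time: 3.95
position: [0.5557, 0.2023, 0.1092]
orientation: [1.958, 2.455, 0.002]
wrist_force: [0.4, -0.2, 5.6]
finger_gap: 0.0069
grasp_force: 58.7
```

{"api": "apply_moves", "payload": {
  "moves": [
    [0,-0.5,0,0,1],
    [0,-1,0,0,1],
    [0,-1.5,0,0,1],
    [0,-1.5,0,0,1],
    [0,-1.5,0,0,1],
    [0,-1.5,0,0,1],
    [0,-1.5,0,0,1],
    [0,-1,0,0,1],
    [0,-0.2,0,0,1],
    [0,0,0,0,1]
  ]
}}

```text
time: 4.95
position: [0.4561, 0.1785, 0.1092]
orientation: [1.958, 2.454, -0.001]
wrist_force: [0.6, -11.9, 6.6]
finger_gap: 0.0071
grasp_force: 59.5
```

{"api": "apply_moves", "payload": {
  "moves": [
    [-0.1,-0.3,0,0,1],
    [0,-0.2,0,0,1],
    [0,-0.1,0,0,1],
    [0,0,0,0,1]
  ]
}}

```text
time: 5.35
position: [0.452, 0.1774, 0.1092]
orientation: [1.957, 2.453, 0.005]
wrist_force: [14.5, 1.8, -2.5]
finger_gap: 0.0069
grasp_force: 58.9
```

{"api": "apply_moves", "payload": {
  "moves": [
    [0,-0.1,0,0,1],
    [0,-0.1,0,0,1],
    [0,0,0,0,1]
  ]
}}

```text
time: 5.65
position: [0.4518, 0.1774, 0.1093]
orientation: [1.956, 2.451, 0.011]
wrist_force: [33.6, 7.3, -15.5]
finger_gap: 0.0066
grasp_force: 58.3
```

{"api": "apply_moves", "payload": {
  "moves": [
    [0,0.25,0,0,1],
    [0,0,0,0,1],
    [0,0,0,0,0.4],
    [0,0,0,0,0.4],
    [0,0,0,0,0.4],
    [0,0,0,0,0.4],
    [0,0,-1,0,0.4],
    [0,0,-2,0,0.4],
    [0,0,-2,0,0.4],
    [0,0,-2,0,0.4],
    [0,0,-2,0,0.4],
    [0,2,0,0,0.4],
    [0,3,0,0,0.4],
    [0,3,0,0,0.4],
    [0,0,0,0,0.4],
    [0,0,0,0,0.4]
  ]
}}

```text
time: 7.25
position: [0.5286, 0.1952, 0.1983]
orientation: [-1.959, -2.455, 0.001]
wrist_force: [-0.1, 0.3, 0.2]
finger_gap: 0.0259
grasp_force: 0.0
```

```bash
python3 - <<'E'
from station import *
import cv2,numpy as np
from h import *
p=snapshot("wrist"); s=sense(); print(s["position"],s["finger_gap"])
M=R.from_rotvec(s["orientation"]).as_matrix(); print(M.round(3).tolist())
f=210/np.tan(np.radians(p["vfov"])/2)
im=np.ascontiguousarray(p["color"][:,:,::-1])
yaw=.235; e=np.array([np.cos(yaw),np.sin(yaw),0]); n=np.array([-e[1],e[0],0])
h=np.array([.4518,.1774,.127]); b=h+.082*e+[0,0,.015]
P=np.array([h-.038*n,h+.038*n,b-.026*n,b,b+.026*n]); print("bar",b)
c=R.from_rotvec(p["rotation"]).inv().apply(P-p["position"])
th=np.arctan2(np.hypot(c[:,0],c[:,1]),c[:,2]); ph=np.arctan2(c[:,1],c[:,0])
for t,a in zip(th,ph):
    u=(p["cx"]+f*t*np.cos(a),p["cy"]+f*t*np.sin(a)); print(np.round(u,1)); cv2.circle(im,tuple(int(round(x)) for x in u),2,(0,0,255),-1)
cv2.imwrite("pics/w2.png",im)
t=snapshot("top"); cv2.imwrite("pics/t2.png",t["color"][:,:,::-1])
E
```

```text
[0.52822786 0.19513034 0.19849167] 0.025368308939111513
[[-0.222, 0.975, -0.001], [0.975, 0.222, -0.0], [-0.0, -0.001, -1.0]]
bar [0.53154618 0.19649312 0.142     ]
[183.1 267.9]
[171.7 168.2]
[291.8 263.4]
[291.7 227.2]
[291.5 187.9]
```

View pics/w2.png

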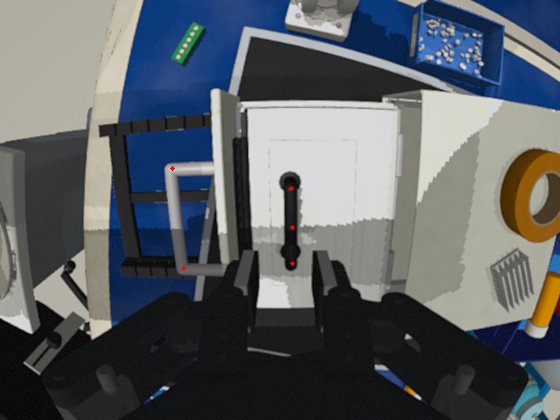

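The wrist view shows the drawer out and the black lid bar from (290,180) to (291,263). My predicted dots lie on it, a few mm low along its length, so I'll correct slightly, descend and grip.

{"api": "apply_moves", "payload": {
  "moves": [
    [0.25,0.35,0,0,0.4],
    [0,0,2,0,0.4],
    [0,0,2,0,0.4],
    [0,0,1.5,0,0.4],
    [0,0,1,0,0.4],
    [0,0,0.5,0,0.4],
    [0,0,0,0,0.4],
    [0,0,0,0,1],
    [0,0,0,0,1],
    [0,0,0,0,1],
    [0,0,0,0,1],
    [0,0,0,0,1]
  ],
  "squeeze": 70
}}

```text
time: 8.55
position: [0.5319, 0.1985, 0.1291]
orientation: [1.959, 2.455, 0.002]
wrist_force: [-0.6, -1.1, 6.4]
finger_gap: 0.0062
grasp_force: 68.6
```

{"api": "apply_moves", "payload": {
  "moves": [
    [0,0.03,-0.1,0,1],
    [0,0.03,-0.1,0,1],
    [0,0.04,-0.1,0,1],
    [0,0.04,-0.1,0,1],
    [0,0,0,0,1]
  ]
}}

```text
time: 9.05
position: [0.5328, 0.1987, 0.1325]
orientation: [-1.959, -2.456, 0.001]
wrist_force: [-2.1, -0.9, -4.0]
finger_gap: 0.0059
grasp_force: 69.3
```

{"api": "apply_moves", "payload": {
  "moves": [
    [0,0.07,-0.2,0,1],
    [0,0.08,-0.2,0,1],
    [0,0.09,-0.2,0,1],
    [0,0.1,-0.2,0,1],
    [0,0,0,0,1]
  ]
}}

```text
time: 9.55
position: [0.5363, 0.1995, 0.1405]
orientation: [1.959, 2.456, 0.0]
wrist_force: [-3.1, 0.8, -4.0]
finger_gap: 0.0065
grasp_force: 69.2
```

{"api": "apply_moves", "payload": {
  "moves": [
    [0,0.08,-0.2,0,1],
    [0,0.1,-0.2,0,1],
    [0,0.11,-0.2,0,1],
    [0,0.12,-0.2,0,1],
    [0,0,0,0,1],
    [0,0,0,0,1]
  ]
}}

```text
time: 10.15
position: [0.5403, 0.2005, 0.1484]
orientation: [1.959, 2.456, 0.0]
wrist_force: [-0.5, 3.0, -2.8]
finger_gap: 0.0061
grasp_force: 68.4
```

```bash
python3 - <<'E'
from station import *
import cv2,numpy as np
from h import *
p=snapshot("wrist"); a=p["color"][:,:,::-1]
t=snapshot("scene")["color"][:,:,::-1]
t=cv2.resize(t[150:290,190:390],(600,420),interpolation=cv2.INTER_CUBIC)
im=np.hstack([cv2.resize(a,(400,300)),cv2.resize(t,(400,300))]); cv2.imwrite("pics/v3.png",np.vstack([im,np.zeros((4,800,3),np.uint8)]))
# drawer position from wrist view: handle reprojection
f=210/np.tan(np.radians(p["vfov"])/2)
yaw=.235; e=np.array([np.cos(yaw),np.sin(yaw),0]); n=np.array([-e[1],e[0],0])
for d in (0,.003):
  h=np.array([.4518,.1774,.127])+d*e
  c=R.from_rotvec(p["rotation"]).inv().apply(np.array([h-.038*n,h+.038*n])-p["position"])
  th=np.arctan2(np.hypot(c[:,0],c[:,1]),c[:,2]); ph=np.arctan2(c[:,1],c[:,0])
  print(d,(p["cx"]+f*th*np.cos(ph)).round(1),(p["cy"]+f*th*np.sin(ph)).round(1))
cv2.imwrite("pics/v3h.png",cv2.resize(a[130:290,130:290],None,fx=3.5,fy=3.5,interpolation=cv2.INTER_CUBIC))
E
```

```text
0 [144.2 123. ] [305.2 188.8]
0.003 [148.4 127.5] [305.6 188.6]
```

View pics/v3.png

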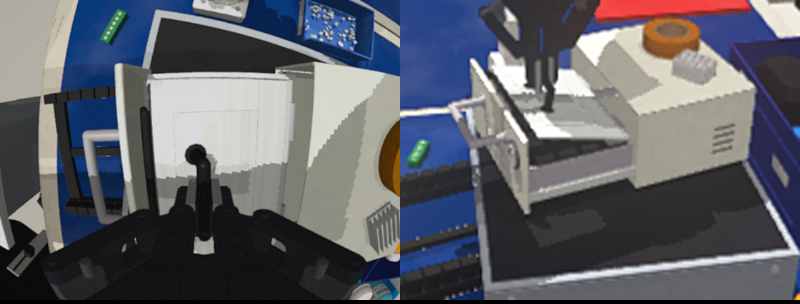

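View pics/v3h.png

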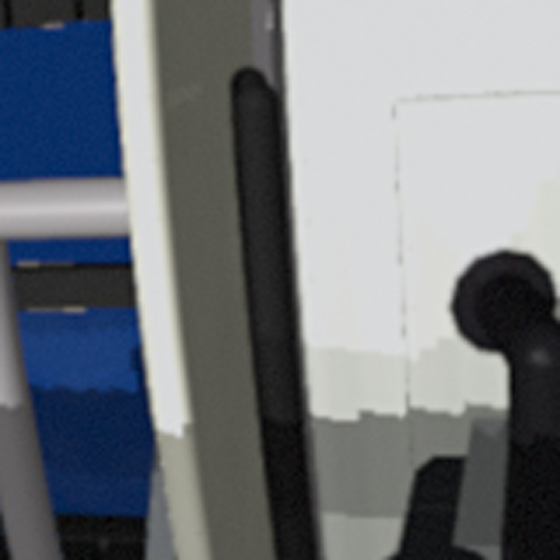

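The handle still reprojects to its position at the stop (column 123 at row 189), and the scene view shows the lid tilted up and held by the bar. I'll check the angle by overlaying the expected lid edges.

```bash
python3 - <<'E'
from station import *
import cv2,numpy as np
from h import *
s=sense(); print(s["time"],s["position"].round(4) if hasattr(s["position"],"round") else s["position"])
t=np.ascontiguousarray(snapshot("scene")["color"][:,:,::-1])
x0,y0,k=295,165,8; im=cv2.resize(t[y0:y0+72,x0:x0+96],None,fx=k,fy=k,interpolation=cv2.INTER_CUBIC)
yaw=.235; h=np.array([.4518,.1774]); e=np.array([np.cos(yaw),np.sin(yaw)])
c=h+.232*e; q=[c[0],c[1],yaw]
for th,col in ((.08,(255,0,0)),(.18,(0,255,0)),(.265,(0,0,255)),(.35,(255,0,255))):
    pt=lambda y,r,zz:proj("scene",cab(q,(-.072-r*np.cos(th)+zz*np.sin(th),y,.056+r*np.sin(th)+zz*np.cos(th))))[0]
    P=[pt(-.077,0,.003),pt(-.077,.113,.003),pt(-.02,.113,.003)]
    P=[(int((u[0]+.5-x0)*k),int((u[1]+.5-y0)*k)) for u in P]
    for a,b in zip(P,P[1:]): cv2.line(im,a,b,col,1)
cv2.imwrite("pics/v4.png",im)
E
```

```text
10.25 [0.5403 0.2005 0.1483]
```

View pics/v4.png

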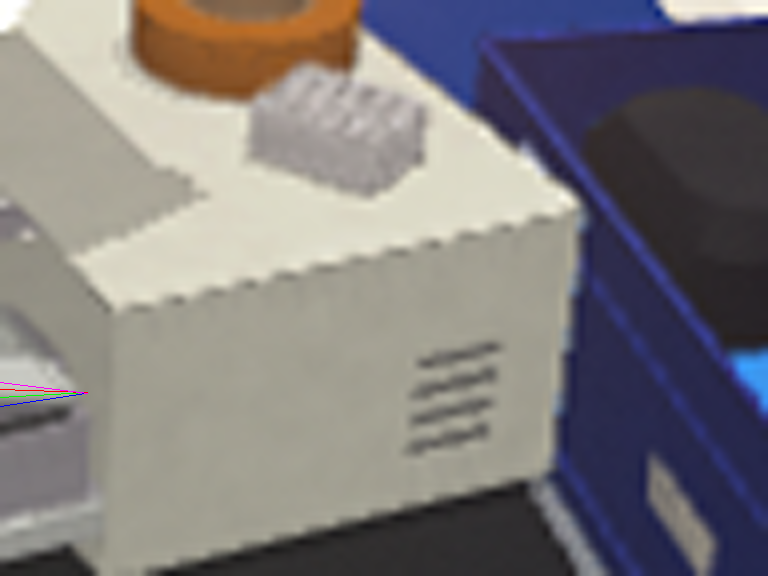

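Wrong crop window: it shows the cabinet body and only the hinge end of the overlay, at (85,393). I'll shift it left and use the last picture.

```bash
python3 - <<'E'
from station import *
import cv2,numpy as np
from h import *
t=np.ascontiguousarray(snapshot("scene")["color"][:,:,::-1])
x0,y0,k=220,160,8; im=cv2.resize(t[y0:y0+72,x0:x0+96],None,fx=k,fy=k,interpolation=cv2.INTER_CUBIC)
yaw=.235; h=np.array([.4518,.1774]); e=np.array([np.cos(yaw),np.sin(yaw)])
c=h+.232*e; q=[c[0],c[1],yaw]
for th,col in ((.08,(255,0,0)),(.18,(0,255,0)),(.265,(0,0,255)),(.35,(255,0,255))):
    pt=lambda y,r,zz:proj("scene",cab(q,(-.072-r*np.cos(th)+zz*np.sin(th),y,.056+r*np.sin(th)+zz*np.cos(th))))[0]
    P=[pt(-.077,0,.003),pt(-.077,.113,.003),pt(-.02,.113,.003)]
    P=[(int((u[0]+.5-x0)*k),int((u[1]+.5-y0)*k)) for u in P]
    for a,b in zip(P,P[1:]): cv2.line(im,a,b,col,1)
cv2.imwrite("pics/v5.png",im)
E
```

```text
(no output)
```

View pics/v5.png

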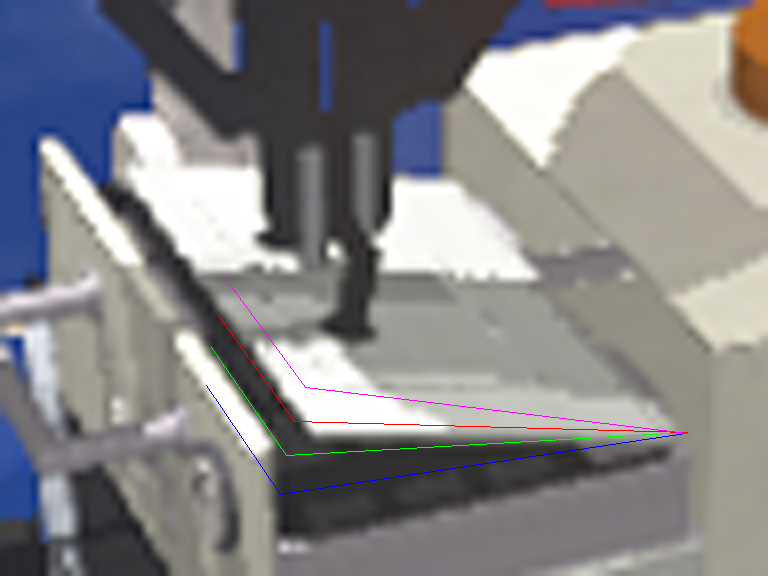

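The lid's front corner sits at about (308,433), next to the red 0.265 rad line and above the green 0.18 one. That makes the gap about 26–30 mm, within the asked range, so I'm handing in.

```bash
python3 -c "
from station import *
s=sense(); print(s['time'],s['position'],s['wrist_force'],s['grasp_force']); print(close_job())"
```

```text
10.35 [0.5402154  0.20042296 0.14828018] [ 0.58547825  3.03382969 -3.28607873] 68.37985754013062
the job is handed in; nothing more can be done
None
```

I handed the job in at 10.35 s on the robot clock: the drawer is out at its stop, and the gripper holds the lid ajar by its bar with a gap of about 26–30 mm at the front edge.

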